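Set up the copy stand: page bar down, camera raised to the index and cam lever clamped

ROBOT

A 6-joint arm with a two-finger parallel gripper is mounted at the origin on a cart in front of the work surface, level with it; the furniture and walls round the work are solid. World frame = base frame: x ahead of the robot, y to its left, z up, the work surface at z = 0. Lengths are in m, angles in rad, forces in N, time in s.
With the tool pointing down it reaches from about 0.275 to 0.725 m from the base axis. Payload 5.6 kg.
Tool frame: the origin (TCP) lies at the very end of the fingers, on their centre line; the grasp point (between the pads) lies 19 mm behind it; z points along the fingers, y is the line along which they close (so a half turn about z gives the same grasp; the last joint's range is limited). The gripper opens to 85 mm and grips with 20 to 120 N. Pads are 22 mm wide; open, the fingers measure 114 mm over their backs; the gripper's body (76 mm by 85 mm) begins 54 mm behind the grasp point. The pads swing forward as they close: fully open they stand 13 mm farther back than shut.
Start: joints at [1.584, 0.255, 0.108, 0, -1.424, -0.285], TCP at [0.148, 0.53, 0.231] pointing down, gripper open.
Joint ranges: [-2.95, 2.95], [-1.21, 1.97], [-1.09, 1.5], [-2.87, 1.71], [-2.94, -0.07], [-3.05, 3.05]. Speed limits (rad/s): [2.57, 2.57, 3.14, 3.14, 3.14, 3.14].

INTERFACE

Orientations are given as a unit quaternion [w, x, y, z].
In Python, from cell import * gives the robot as it stands.
- The arm moves only by the shell command python3 -m handwheel 'ROWS' [FORCE]. ROWS is a JSON list of rows, 1 to 5 of them, each of 7 numbers: dx, dy, dz in m, then a rotation vector rx, ry, rz in rad, then the finger opening in m; each row shifts and turns the commanded pose from where the row before left it, along the tool's axes as they then stand; what a row does not reach is not made up. A row lasts 1/12 s, in which the tool goes at most 0.0417 m and 0.125 rad, less where a joint would pass 70% of its speed; a pose out of reach is approached as far as the arm can. The fingers move at their own pace and stop on an object; FORCE is the grip in N (left out, the last holds). Time passes only in rows, so rows that do not move let the fingers close. It prints the time, the measured TCP pose, the force, the opening and the grip force at its end.
- read_state(): the state, without advancing time (a new reading comes with each control period).
- camera(name): name is "side" or "top" or "wrist"; returns the picture (384x512x3 uint8, red, green, blue); there is no depth.
- camera_params(name): a dict with "fx", "fy", "cx", "cy" (pixels), "R" (3x3) and "t" (3): a world point X has camera coordinates R X + t. Camera axes: x right, y down, z forward; pixel columns grow to the right and rows downward; lengths in m; the calibration is good to about 2 mm. A picture is of the moment at which its call begins: read the wrist's pose just before it. camera_params takes no time and is no camera call; for the wrist camera it gives the pose at the moment of the call.
- job_done(): hands the job in; it is judged then, once.
The state is a dict: "time": time; "qpos": joint angles; "qvel": joint speeds; "effort": joint torques, N m; "ee_pos": TCP position; "tool_rot": TCP orientation; "force": force on the tool from outside, world axes, zero at the start; "wrist_torque": the same for the moment, N m; "width": finger opening in m; "grip_force": force on a finger pad.
Only numpy, scipy, OpenCV 4.12 (cv2) and the standard library are available. Lean on these libraries where they do the work, as an engineer would, in place of code of your own. Each camera call takes 0.05 s, during which the arm holds its last target. There are 200 camera calls.

TASK

Get the document-camera stand ready to copy the leaflet: first swing the raised page bar all the way down so that it lies across the page in its catch. Then, with the cam lever still open, take the carriage by its fixed grip and lever, lift it until its pointer is level with the index clip on the scale, and holding it at that height squeeze the lever fully shut against the grip. Finish still holding grip and lever squeezed together at that height; leave the index clip where it is set and do not disturb the mug, the notes or the clip box.

Things in the scene. Friction and masses are not known exactly. Their poses are not given: they have to be found in the camera images.
- copy_stand: Copy stand, fixed to the desk: board 210 (x) x 280 (y) x 12 mm with a 6 mm leaflet on it. Origin on the desk under the board, which reaches x -115..+95, y -140..+140 mm; its x points away from the robot and a little right (yaw -0.5 to -0.3 rad), y left, z up. An 18 mm steel column stands at (+20, +110) mm, top 312 mm above the desk; a flat scale strip stands 44 mm to its left (+y).
- page_bar_hinge (a point): Hinge axis (along the stand's x) of the page bar, at stand (-80, -128, 20.5) mm, near the right front corner of the board. From it the bar, a steel strip 14 mm wide, 3 mm thick and 185 mm long, runs to the left (stand +y) over the near edge of the leaflet; its catch, two upright cheeks, is at stand (-80, +50) mm.
- page_bar (a joint): Angle of the page bar (rad). 0: down flat on the page, its end between the cheeks of the catch. Positive: free end raised (0.55 to 0.9 at the start). The hinge is stiff (0.09 N m): the bar stays where it is left, and about 1 to 2 N pressed on it moves it.
- page_bar_press (a point): Point on the upper face of the page bar, 100 mm from its hinge: the place to press it down. When the bar is down this point is 22.5 mm above the desk. The lever and grip are then 120 mm to its left, the camera head 80 mm behind it.
- carriage (a joint): Height (m) of the carriage above its lower stop: 0 at the start, resting on the stop; at most 0.15. It carries camera, grip and lever (0.24 to 0.33 kg in all), slides freely up and down the column and sinks when let go with the lever open; it cannot turn or move sideways. The camera head (44 x 50 x 50 mm) is 150 mm to its right at grip height.
- carriage_pointer (a point): Tip of the carriage's pointer, a thin steel blade that reaches left to the scale strip; 24 mm above the mid height of the grip. Lifting the carriage lifts it by the same amount.
- index_tip (a point): Tip of the index clip's blade on the scale strip. It comes from the left and meets the carriage's pointer end to end when they are level; 50 to 110 mm above it at the start. The clip slides stiffly on the strip and must stay as set.
- fixed_grip (a point): Fixed grip of the carriage (its collider is carriage_c0): ribbed bar 66 (x) x 14 (y) x 30 (z) mm pointing from the carriage to the robot. Origin on the column axis at the grip's mid height (105 mm above the desk at the start), axes as the stand's; the bar reaches x -31..-97, y -7..-21, z -15..+15 mm from there.
- grip_pad (a point): Middle of the right (-y) face of the fixed grip, 80 mm in front of the column axis: where the right finger goes. This face does not yield sideways, so the hand itself has to travel about 11 mm to the right (stand -y) while the fingers close on the lever.
- cam_lever (a joint): Angle (rad) of the cam lever, left (+y) of the grip; upright pivot at (-35.5, 0) mm from the fixed grip's origin, 48 mm to its end barrel. 0: shut, along the grip. Positive: end swung out to the left (0.40 to 0.50 at the start). It stays where it is left: under 12 N on its end does not move it, 15 to 17 N swings it. Shut, its cam clamps the carriage to the column.
- lever_end (a point): Outermost (left, +y) point, at mid height, of the upright barrel (13 mm thick, 26 mm high) at the lever's end: where the left finger goes. Grip and lever measure 48 to 52 mm across here at the start, 29.5 mm when shut.
- coffee_mug: Mug standing left of the stand, 86 mm wide, 90 mm high; leave it. Origin: middle of its underside.
- sticky_notes: Block of notes 75 x 75 x 20 mm behind the right side of the stand; leave it. Origin: middle of its underside.
- clip_box: Small closed paper-clip box 52 x 72 x 24 mm in front of the stand; leave it. Origin: middle of its underside.

How it is judged:
On the way, in this order (a step that is already met when the one before it is completed fails the run):
1. the page bar is down in its catch (within 0.06 rad) (value of joint page_bar below 0.06 rad), for 0.2 s.
2. the carriage is raised level with the index (within 6 mm) with the cam lever still open (more than 0.3 rad) (z of carriage_pointer in the frame of index_tip between -0.006 and 0.006 m and value of joint cam_lever above 0.3 rad), for 0.2 s.
3. the cam lever is shut (within 0.06 rad) with the carriage level with the index (within 6 mm) (value of joint cam_lever below 0.06 rad and z of carriage_pointer in the frame of index_tip between -0.006 and 0.006 m), for 0.2 s.
At the end, for the whole second after the job is handed in: The page bar is down (within 0.06 rad), the cam lever is shut (within 0.06 rad), the carriage pointer is level with the index tip within 6 mm, and the fingers still squeeze the lever and the fixed grip with more than 2 N each (all of step 3 and value of joint page_bar below 0.06 rad and contact force between the fingers and cam_lever above 2 N and contact force between the fingers and carriage_c0 above 2 N); the arm keeps its last pose, push and grip.
It fails at once if the cam lever is shut while the carriage is more than 10 mm off the index (value of joint cam_lever below 0.15 rad and (z of carriage_pointer in the frame of index_tip below -0.01 m or z of carriage_pointer in the frame of index_tip above 0.01 m)).
It fails at once if the index clip is moved by more than 4 mm (distance of index_tip from where it was at the start of the episode above 0.004 m).
It fails at once if the mug, the notes or the clip box are moved by more than 30 mm (distance of any of coffee_mug, sticky_notes, clip_box from where it was at the start of the episode above 0.03 m).
It also fails if it takes over 51 s, if anything falls off the work surface, if the arm or the gripper's body presses on something with over 40 N, if the wrist force passes 120 N, or if a joint passes its speed limit or range.

## Working session

There is one attempt and no reset: what is moved stays moved. The work goes in short steps, Python scripts to look and compute and a shell command to move; the robot and the scene stay as the last step left them, time stands still between calls to the robot, and variables do not carry over. Pictures are saved under pics/ and viewed, at most 10 in all, crops included, and the job is handed in when it is done.

```bash
mkdir -p pics; ls; python3 - <<'E'
from cell import *
import cv2
for n in("side","top"):
    im=camera(n); cv2.imwrite(f"pics/{n}0.png",cv2.cvtColor(im,cv2.COLOR_RGB2BGR))
    p=camera_params(n); print(n,p)
s=read_state(); print(s)
E
```

```text
pics
side {'fx': 494.88833365147275, 'fy': 494.88833365147275, 'cx': 263.4800596136988, 'cy': 189.9123355132527, 'R': array([[-0.99101585, -0.131128  ,  0.02632562],
       [-0.09268715,  0.53145177, -0.84200244],
       [ 0.0964193 , -0.83687781, -0.538831  ]]), 't': array([ 0.47872923, -0.0281846 ,  1.73846836])}
top {'fx': 454.22586979746774, 'fy': 454.22586979746774, 'cx': 258.5259813902293, 'cy': 197.5841790289837, 'R': array([[ 0.01068186, -0.99993316,  0.00442359],
       [-0.97981581, -0.01134987, -0.19957993],
       [ 0.1996168 , -0.00220242, -0.97987156]]), 't': array([0.37396074, 0.45120645, 1.09043532])}
{'time': 0.1, 'qpos': array([ 1.58364514e+00,  2.55711784e-01,  1.07122300e-01, -3.99065593e-04,
       -1.42390855e+00, -2.84584336e-01]), 'qvel': array([ 0.00037677, -0.00134287,  0.00359415, -0.00036559, -0.00106426,
        0.00043026]), 'effort': array([-2.44721494e-03, -3.87602985e+01,  2.38474220e+01,  5.37791446e+00,
       -3.78808851e-03,  4.87738490e-07]), 'ee_pos': array([0.14746725, 0.52939945, 0.23047252]), 'tool_rot': array([ 8.70706868e-04,  9.90779809e-01, -1.35479178e-01, -6.91102562e-05]), 'force': array([ 0.380289  ,  0.56580761, -0.07461844]), 'wrist_torque': array([-0.02491008, -0.00280055,  0.03898946]), 'grip_force': 0.0, 'width': 0.08531574001976154}
```

View pics/side0.png

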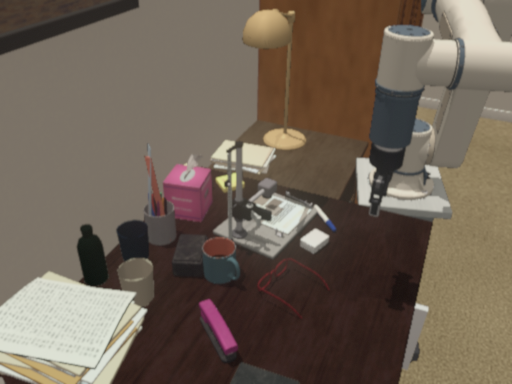

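View pics/top0.png

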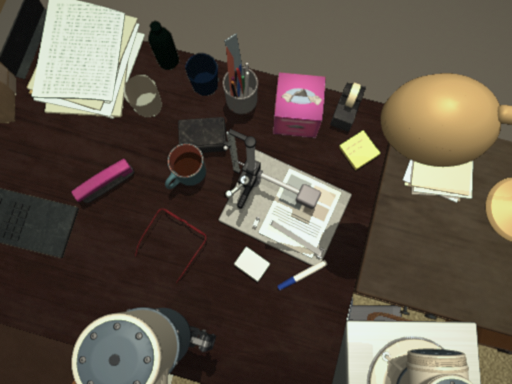

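The side view shows the stand around (265,210), the mug at (220,260) and the clip box at (314,240). In the top view the board spans roughly (220–350, 150–262), the column and lever are near (245,175), the bar near (295,240) and the clip box at (252,264). I'll enlarge both.

```bash
python3 - <<'E'
import cv2,numpy as np
a=cv2.imread("pics/top0.png")[120:270,205:365]; b=cv2.imread("pics/side0.png")[130:270,200:350]
a=cv2.resize(a,None,fx=5,fy=5,interpolation=cv2.INTER_CUBIC)[:600]
a=cv2.resize(cv2.imread("pics/top0.png")[120:270,205:365],(640,600),interpolation=cv2.INTER_CUBIC)
b=cv2.resize(b,(640,597),interpolation=cv2.INTER_CUBIC)
cv2.imwrite("pics/topc.png",a);cv2.imwrite("pics/sidec.png",b)
E
```

```text
(no output)
```

View pics/topc.png

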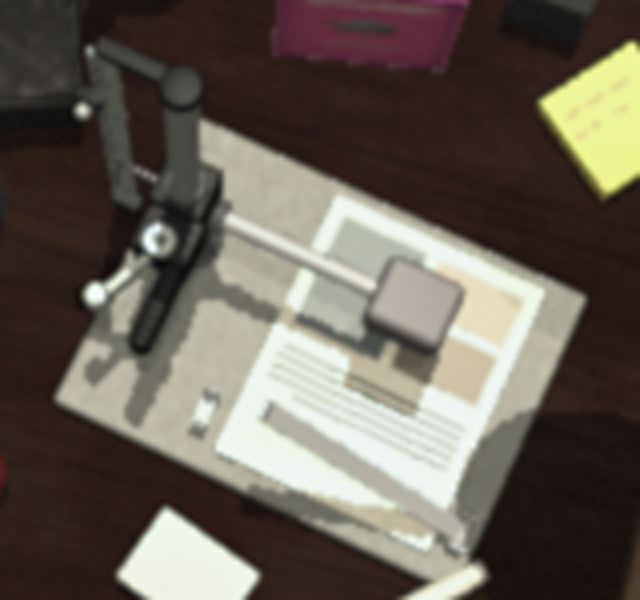

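View pics/sidec.png

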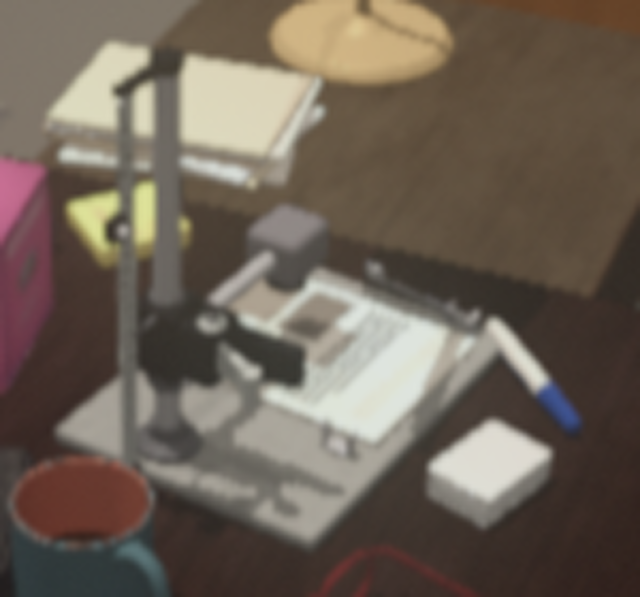

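The top crop shows the board corners at crop (55,400), (430,585), (585,297) and (~203,118), the bar from (270,410) to (460,540), the lever end at (95,293) and the grip end at (143,338). The side crop shows the index clip at about (122,230) and the pointer block on the column at about (165,340).

```bash
cat > h.py <<'E'
import numpy as np, cv2
from cell import *
def ray(n,u,v,p=None):
    p=p or camera_params(n); R=np.array(p["R"]);t=np.array(p["t"])
    d=R.T@np.array([(u-p["cx"])/p["fx"],(v-p["cy"])/p["fy"],1]); return -R.T@t,d/np.linalg.norm(d)
def plane(n,u,v,z,p=None):
    o,d=ray(n,u,v,p); return o+d*(z-o[2])/d[2]
def tri(a,b):
    A=0;B=0
    for o,d in(a,b):
        P=np.eye(3)-np.outer(d,d);A=A+P;B=B+P@o
    X=np.linalg.solve(A,B); return X,[np.linalg.norm((np.eye(3)-np.outer(d,d))@(X-o)) for o,d in(a,b)]
def proj(n,X,p=None):
    p=p or camera_params(n); c=np.array(p["R"])@X+p["t"]; return np.array([p["fx"]*c[0]/c[2]+p["cx"],p["fy"]*c[1]/c[2]+p["cy"]])
def fit(S,W):
    S=np.array(S)[:,:2];W=np.array(W)[:,:2];s=S-S.mean(0);w=W-W.mean(0)
    yaw=np.arctan2((s[:,0]*w[:,1]-s[:,1]*w[:,0]).sum(),(s*w).sum());c,q=np.cos(yaw),np.sin(yaw)
    R=np.array([[c,-q],[q,c]]);t=W.mean(0)-R@S.mean(0);return yaw,t,W-(S@R.T+t)
E
python3 - <<'E'
from h import *
np.set_printoptions(precision=4,suppress=True)
T=lambda u,v:(205+u/4,120+v/4)
Sd=lambda u,v:(200+u*150/640,130+v*140/597)
m=[(-.115,.14),(-.115,-.14),(.095,-.14),(.095,.14)]
W=[plane("top",*T(*c),.012) for c in[(55,400),(430,587),(585,297),(202,118)]]
yaw,t,r=fit(m,W);print("top",yaw,t,r)
W2=[plane("side",*Sd(*c),.012) for c in[(310,542),(58,432)]]
print("side corners",np.array(W2),"from top",np.array(W))
c,q=np.cos(yaw),np.sin(yaw)
st=lambda x,y,z:np.array([t[0]+c*x-q*y,t[1]+q*x+c*y,z])
inv=lambda X:np.array([c*(X[0]-t[0])+q*(X[1]-t[1]),-q*(X[0]-t[0])+c*(X[1]-t[1]),X[2]])
print("lever end",inv(plane("top",*T(95,293),.118)),"grip end top",inv(plane("top",*T(143,343),.12)))
print("col top",inv(plane("top",*T(183,88),.312)))
X,e=tri(ray("top",*T(82,110)),ray("side",*Sd(120,229)));print("index",inv(X),e)
ends=tri(ray("top",*T(270,410)),ray("side",*Sd(372,268)));print("bar end",inv(ends[0]),ends[1])
for k,X in dict(hinge=st(-.08,-.128,.0205),catch=st(-.08,.05,.03),coltop=st(.02,.11,.312),gripend=st(-.077,.096,.12)).items():
    print(k,X,(proj("top",X)-[205,120])*4,(proj("side",X)-[200,130])*4.265)
print("mug",plane("top",186,162,.09),"clipbox",inv(plane("top",*T(190,560),.024)))
E
```

```text
top -0.4580318959986744 [0.4392 0.3081] [[-0.0037 -0.005 ]
 [ 0.0049  0.0089]
 [ 0.0027 -0.0006]
 [-0.0038 -0.0034]]
side corners [[0.3933 0.4884 0.012 ]
 [0.578  0.4013 0.012 ]] from top [[0.3943 0.4795 0.012 ]
 [0.279  0.2423 0.012 ]
 [0.4652 0.1399 0.012 ]
 [0.5826 0.3882 0.012 ]]
lever end [-0.0601  0.1273  0.118 ] grip end top [-0.0741  0.0884  0.12  ]
col top [0.0182 0.1069 0.312 ]
index [0.0109 0.166  0.2137] [np.float64(9.84800472637651e-05), np.float64(9.848004726376448e-05)]
bar end [-0.0775  0.005   0.1343] [np.float64(0.0005910465830657163), np.float64(0.0005910465830656973)]
hinge [0.3109 0.2286 0.0205] [452.894  534.9131] [461.0412 319.1978]
catch [0.3896 0.3883 0.03  ] [198.143  404.6655] [333.2706 427.326 ]
coltop [0.5058 0.3979 0.312 ] [178.9816  82.0176] [161.6011  48.2209]
gripend [0.4126 0.4282 0.12  ] [129.1733 341.5258] [296.9349 349.1323]
mug [0.5241 0.5565 0.09  ] clipbox [-0.168   0.0109  0.024 ]
```

```bash
cat >> h.py <<'E'
T=lambda u,v:(205+u/4,120+v/4)
Sd=lambda u,v:(200+u*150/640,130+v*140/597)
def todo(X,yaw):
    """tool-frame shift to world X (from measured pose) and turn about tool z to tool-x angle yaw"""
    s=read_state();from scipy.spatial.transform import Rotation as Ro
    R=Ro.from_quat(np.r_[s["tool_rot"][1:],s["tool_rot"][0]]).as_matrix()
    print("t",s["time"],"ee",s["ee_pos"],"tool shift",R.T@(np.array(X)-s["ee_pos"]),"rz",-(yaw-np.arctan2(R[1,0],R[0,0])),"tilt",R[:,2])
E
python3 - <<'E'
from h import *
np.set_printoptions(precision=4,suppress=True)
m=[(-.115,.14),(.095,-.14),(.095,.14),(-.08,.05),(.02,.11),(-.077,.096),(-.08,-.128)]
px=[(55,400,.012),(585,297,.012),(202,118,.012),(205,410,.024),(183,87,.312),(145,338,.12),(458,538,.0205)]
W=[plane("top",*T(u,v),z) for u,v,z in px]
yaw,t,r=fit(m,W);print(yaw,t);print(r)
c,q=np.cos(yaw),np.sin(yaw)
st=lambda x,y,z:np.array([t[0]+c*x-q*y,t[1]+q*x+c*y,z])
X=st(-.082,-.03,.2);print(X);todo(X,yaw)
E
```

```text
-0.4475994112918358 [0.4383 0.3041]
[[-0.001  -0.0006]
 [ 0.0018  0.0031]
 [-0.002  -0.001 ]
 [-0.0007  0.0001]
 [-0.0007  0.0012]
 [ 0.0043 -0.0049]
 [-0.0018  0.0021]]
[0.3514 0.3126 0.2   ]
t 0.1 ee [0.1475 0.5294 0.2305] tool shift [0.2547 0.154  0.0308] rz 0.17580522708559382 tilt [-0.0004 -0.0017 -1.    ]
```

```bash
python3 -m handwheel '[[0.028,0.017,0.003,0,0,0,0],[0.028,0.017,0.003,0,0,0,0],[0.028,0.017,0.003,0,0,0,0],[0.028,0.017,0.003,0,0,0,0],[0.028,0.017,0.003,0,0,0,0]]' 30; python3 -m handwheel '[[0.028,0.017,0.003,0,0,0,0],[0.028,0.017,0.003,0,0,0,0],[0.028,0.017,0.003,0,0,0,0],[0.03,0.018,0.003,0,0,0.088,0],[0,0,0,0,0,0.088,0]]'; python3 -m handwheel '[[0,0,0,0,0,0,0],[0,0,0,0,0,0,0]]'
python3 - <<'E'
from h import *
np.set_printoptions(precision=4,suppress=True)
todo([.3514,.3126,.2],-.4476)
p=camera_params("wrist"); im=camera("wrist"); cv2.imwrite("pics/w1.png",im[:,:,::-1]); print(p)
E
```

```text
time: 0.52
ee_pos: [0.2602, 0.4089, 0.2158]
tool_rot: [0.0, 0.991, -0.135, -0.0]
force: [-0.5, 0.1, -0.4]
width: 0.0258
grip_force: 0.0
time: 0.93
ee_pos: [0.3531, 0.3092, 0.2035]
tool_rot: [0.001, 0.974, -0.226, -0.0]
force: [-0.6, -0.0, 0.2]
width: 0.0002
grip_force: 0.0
time: 1.1
ee_pos: [0.3509, 0.3131, 0.204]
tool_rot: [0.0, 0.975, -0.221, -0.0]
force: [0.0, 0.4, 0.5]
width: 0.0
grip_force: 0.0
t 1.1 ee [0.3509 0.3131 0.204 ] tool shift [0.0007 0.0002 0.004 ] rz 0.0015539383272248353 tilt [-0.0005 -0.0003 -1.    ]
{'fx': 287.4060030031341, 'fy': 287.4060030031341, 'cx': 259.140239551644, 'cy': 192.1785742579888, 'R': array([[-0.4314, -0.9022,  0.0019],
       [-0.8697,  0.4164,  0.265 ],
       [-0.2399,  0.1127, -0.9642]]), 't': array([0.4338, 0.1479, 0.4015])}
```

View pics/w1.png

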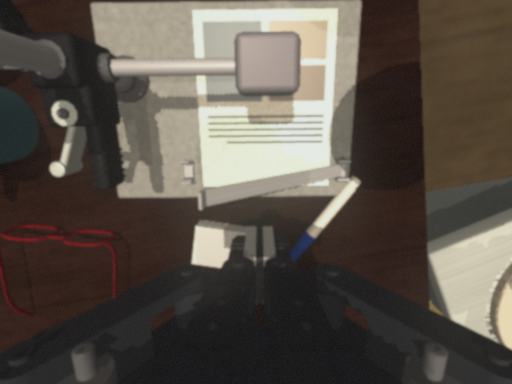

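The wrist view shows the board's near edge ending at (353,197), the catch at (188,172), the hinge at (345,171), the lever end at (58,171), the lever pivot at (64,112) and the grip end at (108,186). The bar runs from its hinge to (202,197), and the closed fingertips are at about (262,232). I'll check the stand pose against these points.

```bash
python3 - <<'E'
from h import *
np.set_printoptions(precision=4,suppress=True)
p=camera_params("wrist")
P=lambda u,v,z:plane("wrist",u,v,z,p)
m=[(-.115,-.14),(-.08,.05),(-.08,-.128),(.095,.14),(-.077,.096)]
W=[P(353,197,.012),P(188,172,.026),P(345,171,.022),P(92,2,.012),P(108,186,.12)]
yaw,t,r=fit(m[:4],W[:4]);print(yaw,t);print(r)
yaw0,t0=-.4476,np.array([.4383,.3041])
for y,tt in((yaw,t),(yaw0,t0)):
    c,q=np.cos(y),np.sin(y)
    inv=lambda X:np.array([c*(X[0]-tt[0])+q*(X[1]-tt[1]),-q*(X[0]-tt[0])+c*(X[1]-tt[1]),X[2]])
    for k,a in dict(grip=(108,186,.12),lever=(58,171,.118),pivot=(64,112,.12),).items():print(k,inv(P(*a)))
    X,e=tri(ray("wrist",202,197,p),ray("side",*Sd(372,268)));print("bar end",inv(X),e,"tcp",inv(read_state()["ee_pos"]))
E
```

```text
-0.4359900979381291 [0.4383 0.3046]
[[-0.0012 -0.0025]
 [ 0.0013  0.0016]
 [-0.0006  0.0006]
 [ 0.0005  0.0003]]
grip [-0.0719  0.0943  0.12  ]
lever [-0.0595  0.1339  0.118 ]
pivot [-0.0136  0.1191  0.12  ]
bar end [-0.0781  0.0142  0.1366] [np.float64(0.0012412536664194818), np.float64(0.0012412536664194564)] tcp [-0.0833 -0.0289  0.2041]
grip [-0.0732  0.0939  0.12  ]
lever [-0.0612  0.1338  0.118 ]
pivot [-0.0152  0.1195  0.12  ]
bar end [-0.0785  0.0138  0.1366] [np.float64(0.0012412536664194818), np.float64(0.0012412536664194564)] tcp [-0.0831 -0.0294  0.2041]
```

```bash
python3 -m handwheel '[[0.002,0,0.03,0,0,0,0],[0,0,0.03,0,0,0,0],[0,0,0.025,0,0,0,0],[0,0,0.015,0,0,0,0],[0,0,0.015,0,0,0,0]]'; python3 -m handwheel '[[0,0,0.015,0,0,0,0],[0,0,0.015,0,0,0,0],[0,0,0.015,0,0,0,0],[0,0,0.01,0,0,0,0],[0,0,0,0,0,0,0]]'
```

```text
time: 1.57
ee_pos: [0.3518, 0.313, 0.088]
tool_rot: [0.001, 0.976, -0.22, -0.0]
force: [0.4, 0.2, 0.6]
width: 0.0002
grip_force: 0.3
time: 1.98
ee_pos: [0.3512, 0.3122, 0.0324]
tool_rot: [0.002, 0.975, -0.22, -0.001]
force: [-0.3, -0.2, -0.6]
width: 0.0001
grip_force: 0.0
```

```bash
python3 -m handwheel '[[0,0,0.005,0,0,0,0],[0,0,0.004,0,0,0,0],[0,0,0.003,0,0,0,0],[0,0,0.002,0,0,0,0],[0,0,0,0,0,0,0]]'; python3 -m handwheel '[[0,0,0,0,0,0,0]]'
python3 - <<'E'
from h import *
im=camera("side");cv2.imwrite("pics/s2.png",cv2.resize(im[130:270,200:350,::-1],(640,597),interpolation=cv2.INTER_CUBIC))
E
```

```text
time: 2.4
ee_pos: [0.3529, 0.3133, 0.0223]
tool_rot: [-0.001, 0.975, -0.221, 0.0]
force: [-6.0, -1.4, 15.4]
width: -0.0005
grip_force: 7.7
time: 2.48
ee_pos: [0.353, 0.3132, 0.0223]
tool_rot: [-0.001, 0.975, -0.221, 0.0]
force: [-5.0, -0.8, 16.2]
width: -0.0003
grip_force: 7.9
```

View pics/s2.png

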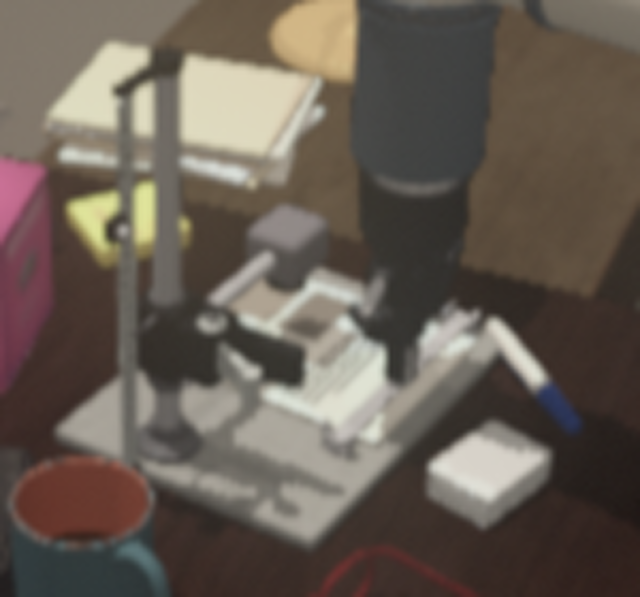

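The bar now lies flat with its end between the catch cheeks at crop (335,437), and the mug and box are untouched. Next I'll rise and move over the grip with the fingers open.

```bash
python3 -m handwheel '[[0,0,-0.036,0,0,0,0],[0,0,-0.036,0,0,0,0],[0,0,-0.036,0,0,0,0],[0,0,-0.036,0,0,0,0],[0,0,-0.036,0,0,0,0]]'; python3 -m handwheel '[[0.006,-0.036,0,0,0,0,0.085],[0.006,-0.036,0,0,0,0,0.085],[0.006,-0.036,0,0,0,0,0.085],[0.004,-0.036,0,0,0,0,0.085],[0,0,0,0,0,0,0.085]]' 20;python3 -m handwheel '[[0,0,0,0,0,0,0.085],[0,0,0,0,0,0,0.085]]'
python3 - <<'E'
from h import *
np.set_printoptions(precision=4,suppress=True)
y,tt=-.4476,np.array([.4383,.3041]);c,q=np.cos(y),np.sin(y)
inv=lambda X:np.array([c*(X[0]-tt[0])+q*(X[1]-tt[1]),-q*(X[0]-tt[0])+c*(X[1]-tt[1]),X[2]])
todo([.3514,.3126,.2],-.4436);print("tcp stand",inv(read_state()["ee_pos"]))
p=camera_params("wrist"); im=camera("wrist"); cv2.imwrite("pics/w2.png",im[:,:,::-1]); np.save("w2p.npy",p,allow_pickle=True);print(inv(-p["R"].T@p["t"]))
E
```

```text
time: 2.95
ee_pos: [0.3525, 0.3121, 0.2025]
tool_rot: [-0.0, 0.975, -0.222, 0.0]
force: [1.2, 1.2, -0.4]
width: -0.0003
grip_force: 0.0
time: 3.37
ee_pos: [0.4369, 0.4363, 0.1967]
tool_rot: [0.002, 0.975, -0.222, -0.001]
force: [0.4, -1.3, -2.5]
width: 0.0606
grip_force: 0.0
time: 3.53
ee_pos: [0.4348, 0.4325, 0.2]
tool_rot: [0.0, 0.975, -0.222, -0.0]
force: [-0.3, -0.3, 0.6]
width: 0.0834
grip_force: 0.0
t 3.5333 ee [0.4348 0.4325 0.2   ] tool shift [-0.0233  0.1442  0.0001] rz -0.0040223803752683085 tilt [-0.0003 -0.0007 -1.    ]
tcp stand [-0.0587  0.1142  0.2   ]
[0.0087 0.115  0.3431]
```

View pics/w2.png

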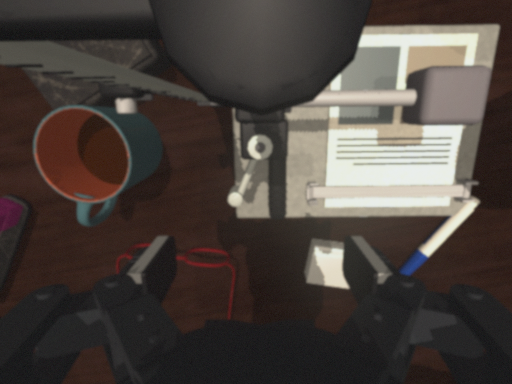

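The wrist view looks down past the column top at (262,50). It shows the index knob at about (126,104) with its blade toward (150,97), the lever barrel at (236,198), the grip along x≈278 and the bar in its catch. The camera sits 67 mm forward of the tool, so descending would bring it into the column. I'll back off and make a half turn.

```bash
python3 - <<'E'
from h import *
np.set_printoptions(precision=4,suppress=True)
print(read_state()["qpos"])
a=cv2.imread("pics/w2.png")[70:130,90:250]; b=cv2.imread("pics/side0.png")[140:240,215:275]
a=cv2.resize(a,(800,300),interpolation=cv2.INTER_CUBIC);b=cv2.resize(b,(180,300),interpolation=cv2.INTER_CUBIC)
b2=cv2.resize(cv2.imread("pics/side0.png")[165:205,215:275],(450,300),interpolation=cv2.INTER_CUBIC)
o=np.zeros((600,800,3),np.uint8);o[:300]=a;o[300:,:180]=b;o[300:,200:650]=b2;cv2.imwrite("pics/z.png",o)
E
```

```text
[ 1.0372  0.39    0.222   0.0001 -1.4025  0.0859]
```

View pics/z.png

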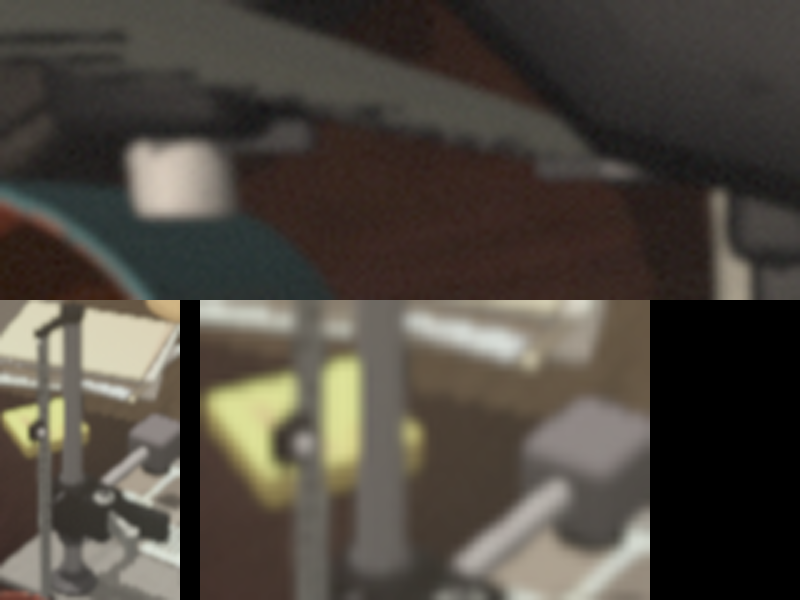

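The zoom shows the index blade tip at wrist pixel (152,96.6), the pointer tip at (197.4,104) and the knob at (126,105). In the side view the knob is at about (228.7,183.7). I'll work out the index height by intersecting the index ray with the pointer's vertical line, checked against the triangulation.

```bash
python3 - <<'E'
from h import *
np.set_printoptions(precision=4,suppress=True)
p=np.load("w2p.npy",allow_pickle=True).item()
for y in(-.4476,-.44):
    tt=np.array([.4383,.3043]);c,q=np.cos(y),np.sin(y)
    inv=lambda X:np.array([c*(X[0]-tt[0])+q*(X[1]-tt[1]),-q*(X[0]-tt[0])+c*(X[1]-tt[1]),X[2]])
    P=plane("wrist",197.4,104,.129,p);print("pointer",inv(P))
    for z in(.19,.2,.205,.21,.215,.22,.23):print(z,inv(plane("wrist",152,96.6,z,p)))
    X,e=tri(ray("wrist",126,105,p),ray("side",228.7,183.7));print("knob",inv(X),e)
    X,e=tri(ray("wrist",126,105,p),ray("top",*T(82,110)));print("knob wt",inv(X),e)
E
```

```text
pointer [0.0152 0.1583 0.129 ]
0.19 [0.0169 0.1686 0.19  ]
0.2 [0.0164 0.1651 0.2   ]
0.205 [0.0161 0.1634 0.205 ]
0.21 [0.0159 0.1616 0.21  ]
0.215 [0.0156 0.1598 0.215 ]
0.22 [0.0154 0.1581 0.22  ]
0.23 [0.0148 0.1546 0.23  ]
knob [0.011  0.1705 0.2149] [np.float64(0.001453052686673542), np.float64(0.0014530526866734642)]
knob wt [0.0116 0.1695 0.2175] [np.float64(0.0008157423627121827), np.float64(0.0008157423627121067)]
pointer [0.0164 0.1582 0.129 ]
0.19 [0.0182 0.1685 0.19  ]
0.2 [0.0177 0.165  0.2   ]
0.205 [0.0174 0.1632 0.205 ]
0.21 [0.0171 0.1615 0.21  ]
0.215 [0.0168 0.1597 0.215 ]
0.22 [0.0166 0.158  0.22  ]
0.23 [0.016  0.1544 0.23  ]
knob [0.0123 0.1704 0.2149] [np.float64(0.001453052686673542), np.float64(0.0014530526866734642)]
knob wt [0.0129 0.1694 0.2175] [np.float64(0.0008157423627121827), np.float64(0.0008157423627121067)]
```

```bash
python3 -m handwheel '[[0,0,0,0,0.117,0,0.085],[0,0,0,0,0.117,0,0.085],[0,0,0,0,0.117,0,0.085],[0,0,0,0,0.117,0,0.085],[0,0,0,0,0.117,0,0.085]]'; python3 -m handwheel '[[0,0,0,0,0.115,0,0.085],[0,0,0,0,0,0,0.085],[0,0,0,0,0,0,0.085]]'
cat >> h.py <<'E'
yw=-.444;c,q=np.cos(yw),np.sin(yw);t0=np.array([.4383,.3043])
st=lambda x,y,z:np.array([t0[0]+c*x-q*y,t0[1]+q*x+c*y,z])
inv=lambda X:np.array([c*(X[0]-t0[0])+q*(X[1]-t0[1]),-q*(X[0]-t0[0])+c*(X[1]-t0[1]),X[2]])
E
python3 - <<'E'
from h import *
np.set_printoptions(precision=4,suppress=True)
print("tcp",inv(read_state()["ee_pos"]),read_state()["qpos"])
todo(st(-.045,.114,.14),yw);todo(st(-.045,.114,.0874),yw)
p=camera_params("wrist"); print("cam",inv(-p["R"].T@p["t"]),"index px",proj("wrist",st(.016,.159,.216),p))
E
```

```text
time: 4.0
ee_pos: [0.4345, 0.4329, 0.203]
tool_rot: [0.062, 0.933, -0.212, 0.284]
force: [1.3, -1.1, -0.3]
width: 0.0849
grip_force: 0.0
time: 4.25
ee_pos: [0.4338, 0.4319, 0.2001]
tool_rot: [0.077, 0.916, -0.207, 0.334]
force: [0.1, -0.3, -0.1]
width: 0.0851
grip_force: 0.0
tcp [-0.0589  0.1133  0.2001] [ 1.3756  0.3612 -0.2806  0.7213 -1.2357 -0.604 ]
t 4.25 ee [0.4338 0.4319 0.2001] tool shift [-0.0281 -0.0009  0.0549] rz 0.0002534299212330615 tilt [ 0.5806 -0.279  -0.7649]
t 4.25 ee [0.4338 0.4319 0.2001] tool shift [-0.0619 -0.001   0.0951] rz 0.0002534299212330615 tilt [ 0.5806 -0.279  -0.7649]
cam [-0.0991  0.1143  0.3528] index px [183.4068 113.2918]
```

```bash
python3 - <<'E'
from h import *
np.set_printoptions(precision=4,suppress=True)
p=camera_params("wrist"); im=camera("wrist");cv2.imwrite("pics/w3.png",im[:,:,::-1]);np.save("w3p.npy",p,allow_pickle=True)
def blob(im,u,v,r=22):
    g=im[v-r:v+r,u-r:u+r].astype(int);m=((g.min(2)>130)).astype(np.uint8)
    n,l,s,cc=cv2.connectedComponentsWithStats(m)
    return [(s[i].tolist(),(cc[i]+[u-r,v-r])) for i in range(1,n) if s[i,4]>8]
print(blob(im,170,115,40)); w2=cv2.imread("pics/w2.png");print(blob(w2,126,104))
E
python3 -m handwheel '[[-0.014,0,0.028,0,0,0,0.085],[-0.014,-0.001,0.028,0,0,0,0.085],[-0.011,0,0.014,0,0,0,0.085],[-0.011,0,0.013,0,0,0,0.085],[-0.012,0,0.013,0,0,0,0.085]]'; python3 -m handwheel '[[0,0,0,0,0,0,0.075],[0,0,0,0,0,0,0.065]]' 20
python3 - <<'E'
from h import *
np.set_printoptions(precision=4,suppress=True)
todo(st(-.045,.114,.0874),yw);print("tcp",inv(read_state()["ee_pos"]))
E
```

```text
[([27, 37, 11, 8, 70], array([161.6571, 115.9429]))]
[([12, 17, 16, 14, 189], array([123.6032, 105.4762]))]
time: 4.72
ee_pos: [0.4496, 0.4273, 0.0878]
tool_rot: [0.075, 0.916, -0.21, 0.334]
force: [-0.0, 0.5, 0.5]
width: 0.0852
grip_force: 0.0
time: 4.88
ee_pos: [0.4493, 0.427, 0.088]
tool_rot: [0.076, 0.916, -0.21, 0.334]
force: [0.1, 0.5, 0.0]
width: 0.0656
grip_force: 0.0
t 4.8833 ee [0.4493 0.427  0.088 ] tool shift [-0.0021  0.0015 -0.0009] rz -0.006346493639778461 tilt [ 0.5802 -0.2788 -0.7653]
tcp [-0.0428  0.1155  0.088 ]
```

```bash
python3 -m handwheel '[[0,0,0,0,0,0,0.058],[0,0,0,0,0,0,0.056],[0,0,0,0,0,0,0.055],[0,0,0,0,0,0,0.054]]'; python3 -m handwheel '[[0,0,0,0,0,0,0.053],[0,0,0,0,0,0,0.052]]'; python3 -m handwheel '[[0,0,0,0,0,0,0.051],[0,0,0,0,0,0,0.051]]'
```

```text
time: 5.22
ee_pos: [0.4485, 0.4278, 0.0879]
tool_rot: [0.075, 0.916, -0.209, 0.334]
force: [-0.5, -1.0, -0.5]
width: 0.0542
grip_force: 0.0
time: 5.38
ee_pos: [0.4484, 0.4275, 0.0872]
tool_rot: [0.076, 0.916, -0.209, 0.334]
force: [0.4, 0.3, 0.5]
width: 0.0522
grip_force: 0.0
time: 5.55
ee_pos: [0.4483, 0.4274, 0.0869]
tool_rot: [0.076, 0.916, -0.209, 0.334]
force: [-0.9, 0.0, 0.3]
width: 0.0509
grip_force: 0.0
```

```bash
python3 -m handwheel '[[0,0,0,0,0,0,0.05],[0,0,0,0,0,0,0.05]]'; python3 -m handwheel '[[0,0,0,0,0,0,0.049],[0,0,0,0,0,0,0.049]]';  python3 -m handwheel '[[0,0,0,0,0,0,0.0485],[0,0,0,0,0,0,0.0485]]'
```

```text
time: 5.72
ee_pos: [0.4484, 0.4275, 0.0869]
tool_rot: [0.076, 0.916, -0.208, 0.334]
force: [1.1, 0.3, 0.6]
width: 0.0501
grip_force: 0.1
time: 5.88
ee_pos: [0.4484, 0.4279, 0.0871]
tool_rot: [0.076, 0.916, -0.208, 0.334]
force: [1.5, 2.0, -1.1]
width: 0.0491
grip_force: 0.9
time: 6.05
ee_pos: [0.4485, 0.4281, 0.0871]
tool_rot: [0.075, 0.916, -0.208, 0.334]
force: [1.4, 2.9, -0.8]
width: 0.0484
grip_force: 1.7
```

```bash
python3 -m handwheel '[[0,-0.001,0,0,0,0,0.048],[0,0,0,0,0,0,0.048]]';  python3 -m handwheel '[[0,0,0,0,0,0,0.047],[0,0,0,0,0,0,0.047]]'; python3 -m handwheel '[[0,-0.001,0,0,0,0,0.046],[0,0,0,0,0,0,0.046]]'
```

```text
time: 6.22
ee_pos: [0.4486, 0.4282, 0.0871]
tool_rot: [0.076, 0.916, -0.209, 0.334]
force: [-3.3, 1.0, 1.6]
width: 0.0482
grip_force: 6.4
time: 6.38
ee_pos: [0.4485, 0.4281, 0.0872]
tool_rot: [0.076, 0.916, -0.208, 0.334]
force: [-5.3, -0.1, 3.4]
width: 0.0478
grip_force: 19.6
time: 6.55
ee_pos: [0.4485, 0.4281, 0.0871]
tool_rot: [0.077, 0.916, -0.209, 0.334]
force: [-9.9, -2.3, 7.5]
width: 0.048
grip_force: 21.5
```

```bash
python3 -m handwheel '[[0,0,0,0,0,0,0.0475],[0,0,0,0,0,0,0.0475]]';  python3 -m handwheel '[[0.0032,0,-0.0038,0,0,0,0.0475],[0.0032,0,-0.0038,0,0,0,0.0475],[0,0,0,0,0,0,0.0475]]'
```

```text
time: 6.72
ee_pos: [0.4485, 0.4281, 0.0871]
tool_rot: [0.077, 0.916, -0.209, 0.334]
force: [-9.2, -1.8, 5.7]
width: 0.0479
grip_force: 21.4
time: 6.97
ee_pos: [0.4485, 0.4281, 0.0965]
tool_rot: [0.077, 0.916, -0.209, 0.334]
force: [-6.5, -0.8, -2.7]
width: 0.0477
grip_force: 19.9
```

```bash
python3 -m handwheel '[[0.0096,0,-0.0115,0,0,0,0.0475],[0.0096,0,-0.0115,0,0,0,0.0475],[0.0096,0,-0.0115,0,0,0,0.0475],[0.0096,0,-0.0115,0,0,0,0.0475],[0.0096,0,-0.0115,0,0,0,0.0475]]';  python3 -m handwheel '[[0,0,0,0,0,0,0.0475],[0,0,0,0,0,0,0.0475]]'
python3 - <<'E'
from h import *
np.set_printoptions(precision=4,suppress=True)
p=camera_params("wrist"); im=camera("wrist");np.save("w4p.npy",p,allow_pickle=True)
cv2.imwrite("pics/w4.png",im[:,:,::-1])
s=camera("side");cv2.imwrite("pics/s4.png",s[:,:,::-1])
k=proj("wrist",st(.016,.159,.216),p);print(k,inv(read_state()["ee_pos"]))
u,v=[int(x) for x in k];u0=max(u-60,0);v0=max(v-45,0);print(u0,v0)
o=np.zeros((600,800,3),np.uint8)
o[:384,:512]=im[:,:,::-1]
o[:300,512:800]=cv2.resize(s[150:225,210:282,::-1],(288,300),interpolation=cv2.INTER_CUBIC)
z=im[v0:v0+54,u0:u0+130,::-1];z=cv2.resize(z,None,fx=4,fy=4,interpolation=cv2.INTER_CUBIC);o[384:384+z.shape[0],:z.shape[1]]=z[:216]
cv2.imwrite("pics/z4.png",o)
E
```

```text
time: 7.38
ee_pos: [0.4483, 0.4281, 0.1712]
tool_rot: [0.078, 0.916, -0.209, 0.333]
force: [-0.7, -0.1, -3.8]
width: 0.0474
grip_force: 14.8
time: 7.55
ee_pos: [0.4483, 0.4281, 0.1716]
tool_rot: [0.077, 0.916, -0.209, 0.334]
force: [-4.1, -0.5, -2.6]
width: 0.0477
grip_force: 15.2
[171.6126  98.5353] [-0.0442  0.1162  0.1709]
111 53
```

View pics/z4.png

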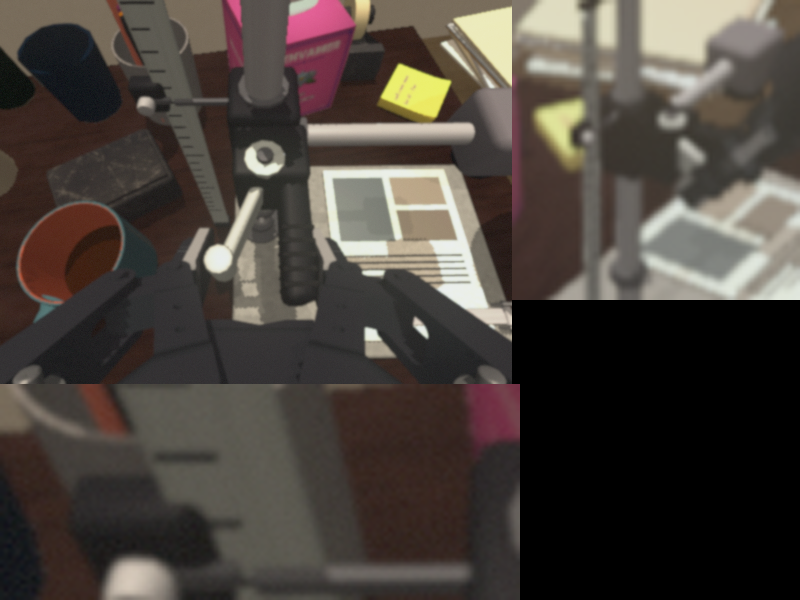

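The wrist view after the lift shows the index blade (x≈160–192) and the bright pointer blade (192–229) end to end at row ≈101, with the lever still open. I'll measure the residual offset from row profiles.

```bash
python3 - <<'E'
from h import *
np.set_printoptions(precision=2,suppress=True)
p=np.load("w4p.npy",allow_pickle=True).item();g=cv2.cvtColor(cv2.imread("pics/w4.png"),cv2.COLOR_BGR2GRAY).astype(float)
a=proj("wrist",st(.016,.159,.216),p)
for d in((.016,.159,.221),(.016,.159,.211),(.016,.164,.216),(.021,.159,.216)):print(d,proj("wrist",st(*d),p)-a)
print("cols 172..230 rows 94..108");print(g[94:109,170:230:4].astype(int))
E
```

```text
(0.016, 0.159, 0.221) [-2.9  -7.57]
(0.016, 0.159, 0.211) [2.72 7.09]
(0.016, 0.164, 0.216) [-10.28   0.02]
(0.021, 0.159, 0.216) [ 1.23 -7.81]
cols 172..230 rows 94..108
[[ 88  89  88  89  89  81  62  62  48  40  39  41  41  39  37]
 [ 88  90  88  87  87  84  63  61  49  42  40  41  42  43  41]
 [ 86  87  88  89  89  84  65  60  55  45  43  43  47  47  45]
 [ 81  88  86  88  85  84  71  71  62  57  56  58  59  60  59]
 [ 75  84  82  82  81  82  86  85  83  80  79  79  79  81  81]
 [ 67  80  74  73  74  76 101 103 100  97  98  98  98  99  95]
 [ 61  78  73  70  72  69 103 106 104 104 103 102 103 103 100]
 [ 53  66  67  69  67  67  92  92  94  94  93  92  91  92  86]
 [ 51  61  64  60  62  60  73  73  71  73  71  71  71  68  66]
 [ 56  61  53  53  53  54  56  57  56  54  53  54  52  51  48]
 [ 63  75  52  52  54  53  52  52  48  49  48  46  47  49  43]
 [ 66  81  63  62  62  64  58  50  45  47  45  46  47  45  41]
 [ 68  86  73  74  78  77  70  59  43  43  42  43  44  42  41]
 [ 68  88  86  85  86  84  79  62  42  41  44  41  42  42  39]
 [ 69  88  89  86  88  89  82  63  39  41  41  43  39  42  39]]
```

The blade top edges agree within about 0.5 px (under 1 mm), so pointer and index are level. Now I'll squeeze in small steps while moving the hand to the right.

```bash
python3 -m handwheel '[[0,0,0,0,0,0,0.0475],[0,0.001,-0.0002,0,0,0,0.0455],[0,0.001,-0.0003,0,0,0,0.0435],[0,0.001,-0.0003,0,0,0,0.0415],[0,0,0,0,0,0,0.0415]]' 40; python3 -m handwheel '[[0,0,0,0,0,0,0.0415],[0,0,0,0,0,0,0.0415]]'
```

```text
time: 8.07
ee_pos: [0.4465, 0.426, 0.1712]
tool_rot: [0.077, 0.916, -0.208, 0.334]
force: [-6.6, -2.7, -3.2]
width: 0.0422
grip_force: 24.4
time: 8.23
ee_pos: [0.4465, 0.426, 0.1711]
tool_rot: [0.077, 0.916, -0.208, 0.334]
force: [-6.7, -2.3, -3.8]
width: 0.0418
grip_force: 24.6
```

```bash
cat > chk.py <<'E'
from h import *
p=camera_params("wrist");im=camera("wrist");n=int(read_state()["time"]*100);cv2.imwrite(f"pics/c{n}.png",im[:,:,::-1])
g=cv2.cvtColor(im,cv2.COLOR_RGB2GRAY).astype(float)
q0=np.load("w4p.npy",allow_pickle=True).item();X=st(.016,.159,.216)
d=proj("wrist",X,p)-proj("wrist",X,q0);u=int(round(d[0]));v=int(round(d[1]))
print("shift",d,read_state()["ee_pos"],read_state()["width"]);print(g[92+v:108+v,170+u:230+u:4].astype(int))
E
python3 chk.py
```

```text
shift [-5.52593157 -1.75430267] [0.44651587 0.42594907 0.17115687] 0.04198565596048306
[[ 90  90  88  91  86  81  62  62  62  43  40  42  42  41  38]
 [ 88  90  88  89  90  82  62  62  59  49  41  40  42  37  42]
 [ 89  89  86  89  90  83  61  61  61  51  41  39  42  41  39]
 [ 89  89  90  91  89  85  63  61  59  50  43  39  40  39  44]
 [ 86  90  89  88  89  87  64  62  60  50  40  40  41  41  43]
 [ 79  89  89  88  90  87  66  63  61  52  41  39  42  42  44]
 [ 73  89  90  88  89  84  66  63  64  54  44  47  44  43  48]
 [ 66  88  88  86  86  83  73  69  70  63  59  58  61  59  63]
 [ 59  86  83  81  79  79  85  85  84  81  78  81  82  82  81]
 [ 54  75  76  76  72  73  98  96  99  97  97  97  97 100  99]
 [ 51  65  72  69  70  69 102  98 103 100 103 101 102 103 101]
 [ 49  64  69  67  68  64  90  90  94  90  92  93  91  89  89]
 [ 51  76  61  60  57  58  69  72  72  72  71  68  69  66  67]
 [ 51  83  56  54  53  53  55  57  57  56  52  54  51  53  49]
 [ 50  86  53  52  55  53  53  51  50  48  45  46  48  47  47]
 [ 49  86  65  64  64  64  63  52  56  48  47  47  47  44  45]]
```

The pointer and index are still level. Continuing the squeeze.

```bash
python3 -m handwheel '[[0,0.001,-0.0003,0,0,0,0.0395],[0,0.001,-0.0003,0,0,0,0.0375],[0,0.001,-0.0003,0,0,0,0.0355],[0,0.001,-0.0003,0,0,0,0.0335],[0,0,0,0,0,0,0.0335]]' 45; python3 chk.py; python3 -m handwheel '[[0,0.001,-0.0002,0,0,0,0.0315],[0,0.001,-0.0002,0,0,0,0.0295],[0,0.0005,0,0,0,0,0.028],[0,0,0,0,0,0,0.027]]' 50;python3 -m handwheel '[[0,0,0,0,0,0,0.026],[0,0,0,0,0,0,0.026]]'; python3 chk.py
```

```text
time: 8.7
ee_pos: [0.4441, 0.4226, 0.172]
tool_rot: [0.077, 0.916, -0.209, 0.334]
force: [-7.0, -1.5, -4.5]
width: 0.0343
grip_force: 19.2
shift [-13.23573782  -1.63330481] [0.44408746 0.4226013  0.17197214] 0.03402844832910086
[[ 89  90  88  90  87  76  61  62  64  59  48  43  38  41  43]
 [ 89  90  89  89  89  81  63  59  62  60  49  42  38  38  43]
 [ 90  88  89  90  91  80  63  60  62  59  47  42  39  41  41]
 [ 87  90  89  89  89  83  63  63  62  61  51  40  41  38  42]
 [ 85  89  88  90  90  84  65  62  61  61  52  40  41  43  38]
 [ 81  89  89  89  89  86  63  62  62  62  54  41  41  42  40]
 [ 76  89  89  89  89  86  63  64  63  63  56  44  42  46  46]
 [ 68  86  87  88  89  88  73  72  69  71  64  56  58  59  57]
 [ 62  85  81  84  83  80  87  86  85  84  82  78  78  81  78]
 [ 54  78  75  76  76  75  99 102 100  95  98  99  98 100  96]
 [ 51  68  71  72  71  71 102 104 104  99 102 103 103 100  97]
 [ 51  63  68  67  66  66  90  94  94  91  92  92  93  90  86]
 [ 57  70  62  60  61  60  71  72  73  71  71  71  68  67  65]
 [ 58  76  55  52  53  51  54  56  55  56  53  54  52
[... 815 characters left out ...]
2  39]
 [ 81  91  89  88  89  87  67  62  63  61  61  53  43  41  37]
 [ 75  90  89  90  91  86  69  64  64  63  61  53  45  46  44]
 [ 67  89  88  87  85  87  74  72  71  69  69  63  58  56  55]
 [ 61  86  83  82  84  79  86  84  87  83  84  83  80  80  76]
 [ 53  74  72  75  76  75 100  98 101  93  99  99  97  97  95]
 [ 46  65  70  71  72  70 102 101 105  96 104 103 102 103 100]
 [ 51  64  68  67  68  67  93  93  93  91  92  93  92  92  89]
 [ 47  74  60  63  60  60  72  74  72  73  72  73  70  69  68]
 [ 48  80  55  55  53  54  56  55  56  58  54  55  53  52  48]
 [ 44  84  55  53  55  53  54  51  52  51  52  47  48  49  47]
 [ 45  86  65  65  65  65  62  54  53  57  53  45  46  45  43]]
```

```bash
python3 -m handwheel '[[0,0,0,0,0,0,0.026],[0,0,0,0,0,0,0.026],[0,0,0,0,0,0,0.026],[0,0,0,0,0,0,0.026]]'; python3 - <<'E'
from h import *
im=camera("wrist");s=camera("side")
o=np.zeros((384,800,3),np.uint8);o[:,:512]=im[:,:,::-1];o[:300,512:]=cv2.resize(s[150:225,210:282,::-1],(288,300));cv2.imwrite("pics/f.png",o)
E
```

```text
time: 9.63
ee_pos: [0.4425, 0.42, 0.1723]
tool_rot: [0.078, 0.916, -0.209, 0.333]
force: [-11.5, -3.6, -2.7]
width: 0.0277
grip_force: 49.0
```

View pics/f.png

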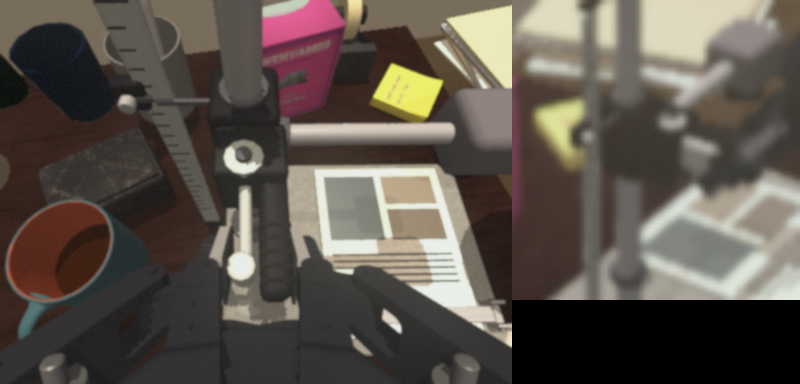

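The final picture shows the lever lying parallel to the grip, with its barrel at (240,266). The pointer and index blades are in line at row 101. The bar is down and the mug, notes and box are undisturbed.

```bash
python3 -c "
from cell import *
print(job_done())"
```

```text
the job is handed in; nothing more can be done
None
```

The job is handed in at about 10 s of the 51 s allowed, though `job_done()` gave no verdict: the page bar is down in its catch, the carriage is level with the index to within about 1 mm, and the cam lever is shut with grip and lever still held at about 49 N.

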